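# Press the specimen jar lids home in sampling order

## Task

Seal three of the soil specimen jars by gently pressing each raised snap lid fully home with the fingertips, in the order in which the samples were taken: orange first, then black, then blue. Leave the green-lidded jar open. Keep every jar standing where it is, without lifting or shifting any, and leave the tube rack, the petri dishes and the canister alone.

Things in the scene. Friction and masses are not known exactly. Their poses are not given: they have to be found in the camera images.
- jar_orange: loose clear plastic specimen jar with brown soil in it and an orange lid, 60 mm in diameter, about 0.3 kg; origin at the centre of its underside, z up along the jar. Its shoulder is 70 mm up. The neck sits on a soft seal: pressing a lid beyond home with over 5 N sinks neck and lid 1 mm per further 2.5 N (7 mm at most); they rise again when let go and the lid's joint value ignores it.
- pad_orange (a point): centre of the top face of the small raised round pad (26 mm across, 3 mm proud) in the middle of the orange lid (64 mm across, 14 mm thick). It rides with the lid: about 98 mm above the jar's underside with the lid fully raised, 86 mm with the lid fully home.
- lid_orange (a joint): how far the orange lid has been pushed down its jar's neck, in m: 0 fully raised (a 12 mm grey band of neck shows below it), 0.012 fully home against the shoulder. It starts raised (0 to 0.002). It slides straight down with a steady friction of about 4 N, stays where it is left, and stops at home.
- jar_black: loose clear plastic specimen jar with brown soil in it and a black lid, 60 mm in diameter, about 0.3 kg; origin at the centre of its underside, z up along the jar. Its shoulder is 70 mm up. The neck sits on a soft seal: pressing a lid beyond home with over 5 N sinks neck and lid 1 mm per further 2.5 N (7 mm at most); they rise again when let go and the lid's joint value ignores it.
- pad_black (a point): centre of the top face of the small raised round pad (26 mm across, 3 mm proud) in the middle of the black lid (64 mm across, 14 mm thick). It rides with the lid: about 98 mm above the jar's underside with the lid fully raised, 86 mm with the lid fully home.
- lid_black (a joint): how far the black lid has been pushed down its jar's neck, in m: 0 fully raised (a 12 mm grey band of neck shows below it), 0.012 fully home against the shoulder. It starts raised (0 to 0.002). It slides straight down with a steady friction of about 4 N, stays where it is left, and stops at home.
- jar_blue: loose clear plastic specimen jar with brown soil in it and a blue lid, 60 mm in diameter, about 0.3 kg; origin at the centre of its underside, z up along the jar. Its shoulder is 70 mm up. The neck sits on a soft seal: pressing a lid beyond home with over 5 N sinks neck and lid 1 mm per further 2.5 N (7 mm at most); they rise again when let go and the lid's joint value ignores it.
- pad_blue (a point): centre of the top face of the small raised round pad (26 mm across, 3 mm proud) in the middle of the blue lid (64 mm across, 14 mm thick). It rides with the lid: about 98 mm above the jar's underside with the lid fully raised, 86 mm with the lid fully home.
- lid_blue (a joint): how far the blue lid has been pushed down its jar's neck, in m: 0 fully raised (a 12 mm grey band of neck shows below it), 0.012 fully home against the shoulder. It starts raised (0 to 0.002). It slides straight down with a steady friction of about 4 N, stays where it is left, and stops at home.
- jar_green: loose clear plastic specimen jar with brown soil in it and a green lid, 60 mm in diameter, about 0.3 kg; origin at the centre of its underside, z up along the jar. Its shoulder is 70 mm up. The neck sits on a soft seal: pressing a lid beyond home with over 5 N sinks neck and lid 1 mm per further 2.5 N (7 mm at most); they rise again when let go and the lid's joint value ignores it.
- pad_green (a point): centre of the top face of the small raised round pad (26 mm across, 3 mm proud) in the middle of the green lid (64 mm across, 14 mm thick). It rides with the lid: about 98 mm above the jar's underside with the lid fully raised, 86 mm with the lid fully home.
- lid_green (a joint): how far the green lid has been pushed down its jar's neck, in m: 0 fully raised (a 12 mm grey band of neck shows below it), 0.012 fully home against the shoulder. It starts raised (0 to 0.002). It slides straight down with a steady friction of about 4 N, stays where it is left, and stops at home.
- tube_rack: bystander: white foam block for tubes, 155 x 130 x 55 mm, loose; origin at the centre of its underside
- dish_stack: bystander: stack of four petri dishes acting as one piece, 90 mm in diameter, 50 mm high, loose; origin at the centre of its underside
- canister: bystander: open square white canister, 100 x 100 mm, 140 mm high, loose; origin at the centre of its underside
Things that resemble listed ones, but are neither listed nor needed, are in the scene too. Leave any pink or yellow look-alike of the jar_green alone. What is shaped like the jar_blue but pink is not meant.

How it is judged:
On the way, in this order (a step that is already met when the one before it is completed fails the run):
1. the orange lid is pressed home (value of joint lid_orange above 0.009 m), for 0.1 s.
2. the black lid is pressed home (value of joint lid_black above 0.009 m), for 0.1 s.
3. the blue lid is pressed home (value of joint lid_blue above 0.009 m), for 0.1 s.
At the end, for the whole second after the job is handed in: Orange, black and blue lids home (down more than 9 of 12 mm), green lid raised (down less than 5 mm), all jars at rest, upright (within 0.05 rad) and within 20 mm of their starts; tube rack, dish stack and canister within 15 mm of theirs (value of joint each of lid_orange, lid_black, lid_blue above 0.009 m and value of joint lid_green below 0.005 m and distance of each of jar_orange, jar_black, jar_blue, jar_green from where it was at the start of the episode below 0.02 m and angle between each of jar_orange, jar_black, jar_blue, jar_green's own z axis and vertical below 0.05 rad and linear speed of each of jar_orange, jar_black, jar_blue, jar_green below 0.02 m/s and distance of each of tube_rack, dish_stack, canister from where it was at the start of the episode below 0.015 m); the robot touches nothing.
It fails at once if a lid is pushed down more than 5 mm before the lid ahead of it in the order is home, or the green lid is pushed down more than 5 mm ((value of joint lid_black above 0.005 m and value of joint lid_orange below 0.009 m) or (value of joint lid_blue above 0.005 m and value of joint lid_black below 0.009 m) or value of joint lid_green above 0.005 m).
It fails at once if a jar is lifted more than 8 mm off the bench (height (world z) of any of jar_orange, jar_black, jar_blue, jar_green above 0.008 m).
It fails at once if a jar is shifted more than 20 mm or tipped more than 0.2 rad (distance of any of jar_orange, jar_black, jar_blue, jar_green from where it was at the start of the episode above 0.02 m or angle between any of jar_orange, jar_black, jar_blue, jar_green's own z axis and vertical above 0.2 rad).
It fails at once if a jar or its lid is pressed with more than 20 N (contact force between any of the fingers, the arm and jar_orange above 20 N or contact force between any of the fingers, the arm and jar_black above 20 N or contact force between any of the fingers, the arm and jar_blue above 20 N or contact force between any of the fingers, the arm and jar_green above 20 N).
It fails at once if the tube rack, dish stack or canister is moved more than 15 mm (distance of any of tube_rack, dish_stack, canister from where it was at the start of the episode above 0.015 m).
It also fails if it takes over 48 s, if anything falls off the work surface, if the arm or the gripper's body presses on something with over 40 N, if the wrist force passes 120 N, or if a joint passes its speed limit or range.

## Robot

A 7-joint arm with a two-finger parallel gripper is mounted at the origin on the work surface. World frame = base frame: x ahead of the robot, y to its left, z up, the work surface at z = 0. Lengths are in m, angles in rad, forces in N, time in s.
With the tool pointing down it reaches from about 0.425 to 0.95 m from the base axis. Payload 16.7 kg.
Tool frame: the origin (TCP) lies midway between the tips of the shut fingers; the grasp point (between the pads) lies 19 mm behind it; z points along the fingers, y is the direction in which the jaws open and shut (so a half turn about z gives the same grasp; the last joint's range is limited). The gripper opens to 94 mm and grips with 3 to 60 N. Pads are 16 mm wide; open, the fingers measure 119 mm over their backs; the gripper's body (75 mm by 177 mm) begins 78 mm behind the grasp point.
Start: joints at [1.131, 0.426, 0.074, 1.606, -0.034, 1.111, -0.067], TCP at [0.193, -0.647, 0.205] pointing down, gripper open.
Joint ranges: [-2.85, 2.85], [-0.5, 2.14], [-1.23, 1.37], [0.21, 2.46], [-1.02, 4.16], [0.16, 2.05], [-2.73, 2.73]. Speed limits (rad/s): [1.89, 1.89, 2.39, 2.39, 3.01, 3.01, 3.01].

## Interface

Orientations are given as a 3x3 rotation matrix whose columns are the frame's x, y, z axes.
In Python, from station import telemetry, cams, order gives the robot as it stands.
- The arm moves only by the shell command python3 -m crank 'ROWS'. ROWS is JSON, a list of rows, each a list of 7 numbers: the finger opening in mm, from 0 to 94, then the shift along the tool's x, y, z in units of 40 mm (1.0 is 40 mm), then the turn, a rotation vector about the tool's x, y, z in units of 10 degrees (1.0 is 10 degrees). In form: [[claw, x, y, z, rx, ry, rz], ...]. A call has 1 to 12 rows; each row shifts and turns the commanded pose from where the row before left it, along the tool's axes as they then stand; what a row does not reach is not made up. A row lasts 1/8 s, in which the tool goes at most 62.5 mm and 10.7 degrees, less where a joint would pass 70% of its speed; a pose out of reach is approached as far as the arm can. A call is refused whole if a number of a shift passes 1 or a number of a turn 1, either way. A call with a gripper value outside its range is refused whole. The fingers move at their own pace and stop on an object; the grip force is fixed at half the most. Time passes only in rows, so rows that do not move let the fingers close. It gives the time, the measured TCP pose, the force and the opening at its end, in the units of the state.
- telemetry.get_state(): the state, without advancing time (a new reading comes with each control period).
- cams.get_image(name): name is "side" or "top" or "wrist"; returns a dict with "img" (420x560x3 uint8, blue, green, red), "mtx" (3x3 intrinsics, pixels), "R" (3x3) and "t" (3): a world point X has camera coordinates R X + t; the wrist camera has in their place "T_tool_cam" (4x4, takes a point from camera to tool coordinates, whose origin is the TCP and whose axes are the flange's). Camera axes: x right, y down, z forward; pixel columns grow to the right and rows downward; lengths in m; the calibration is good to about 2 mm. A picture is of the moment at which its call begins: read the wrist's pose just before it. There is no depth.
- order.finish_job(): hands the job in, once; it reports no verdict.
The state is a dict: "t": time; "q": joint angles; "qvel": joint speeds; "joint_efforts": joint torques, N m; "position": TCP position; "orientation": TCP orientation; "wrist_force": force on the tool from outside, world axes, zero at the start; "wrist_torque": the same for the moment, N m; "opening": finger opening in m.
Only numpy, scipy, OpenCV 4.12 (cv2) and the standard library are available. Lean on these libraries where they do the work, as an engineer would, in place of code of your own. Each camera call takes 0.05 s, during which the arm holds its last target. There are 200 camera calls.

## Working session

There is one attempt and no reset: what is moved stays moved. The work goes in short steps, Python scripts to look and compute and a shell command to move; the robot and the scene stay as the last step left them, time stands still between calls to the robot, and variables do not carry over. Pictures are saved under pics/ and viewed, about 8 in all and at most 12, crops included, and the job is handed in when it is done.

```bash
mkdir -p pics
python3 - <<'E'
from station import telemetry, cams
import cv2,numpy as np,pickle
s=telemetry.get_state();print({k:np.round(v,3).tolist() for k,v in s.items()})
for n in("top","side"):
    d=cams.get_image(n);cv2.imwrite(f"pics/{n}0.png",d["img"]);pickle.dump(d,open(f"{n}.pkl","wb"))
    print(n,np.round(d["mtx"],1).tolist(),np.round(d["R"],3).tolist(),np.round(d["t"],3))
E
```

```text
{'t': 0.0, 'q': [1.131, 0.427, 0.074, 1.607, -0.034, 1.111, -0.067], 'qvel': [-0.001, 0.002, -0.0, 0.0, -0.001, 0.001, -0.0], 'joint_efforts': [-0.0, -93.582, 3.666, -45.419, -0.049, 0.02, 0.0], 'position': [0.193, -0.646, 0.205], 'orientation': [[0.958, 0.286, -0.0], [0.286, -0.958, 0.001], [-0.0, -0.001, -1.0]], 'wrist_force': [0.467, -0.709, -0.174], 'wrist_torque': [-0.045, -0.019, -0.018], 'opening': 0.094}
top [[435.0, 0.0, 277.1], [0.0, 435.0, 225.0], [0.0, 0.0, 1.0]] [[0.005, -0.999, -0.032], [-0.999, -0.004, -0.041], [0.041, 0.033, -0.999]] [0.009 0.613 1.11 ]
side [[434.1, 0.0, 277.0], [0.0, 434.1, 208.1], [0.0, 0.0, 1.0]] [[0.999, -0.043, -0.008], [-0.039, -0.787, -0.616], [0.02, 0.615, -0.788]] [-0.596  0.065  1.418]
```

View pics/top0.png

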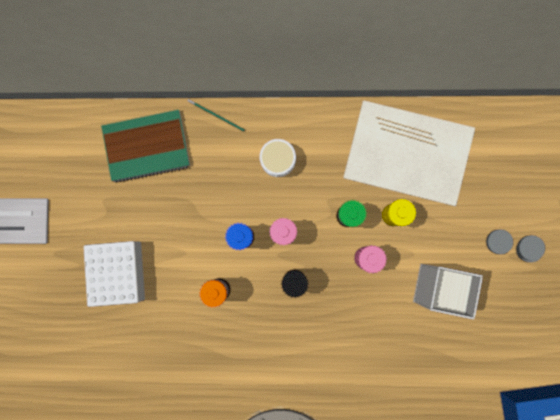

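View pics/side0.png

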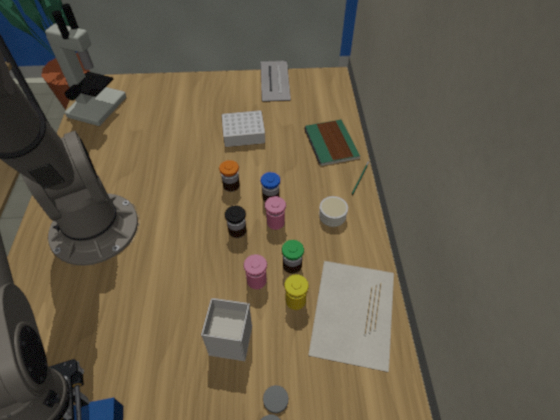

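Top view: orange lid (213,293), black (295,283), blue (239,237), green (352,213); look-alike pinks at (283,231) and (371,259), yellow at (402,212). The side view shows the same layout with bands of neck visible. Next I triangulate.

```bash
cat > h.py <<'E'
import cv2,numpy as np
HSV={"orange":((5,170,90),(16,255,255)),"blue":((108,150,70),(125,255,255)),"green":((50,120,50),(80,255,255)),"black":((0,0,0),(180,255,52))}
def blob(img,c,guess,r=20):
    m=cv2.inRange(cv2.cvtColor(img,cv2.COLOR_BGR2HSV),*map(np.array,HSV[c]))
    k=np.zeros_like(m);cv2.circle(k,guess,r,255,-1);m&=k
    n,l,s,ce=cv2.connectedComponentsWithStats(m);i=1+np.argmax(s[1:,4]);return ce[i],s[i].tolist()
def ray(d,uv,z):
    v=d["R"].T@np.linalg.solve(d["mtx"],[*uv,1]);o=-d["R"].T@d["t"];return o+v*(z-o[2])/v[2]
E
python3 - <<'E'
from h import *;import pickle
T,S=[pickle.load(open(n+".pkl","rb")) for n in("top","side")]
G={"orange":((213,293),(230,168)),"black":((295,283),(236,214)),"blue":((239,237),(270,181)),"green":((352,213),(292,249))}
for c,(a,b) in G.items():
    for n,d,g in(("top",T,a),("side",S,b)):
        uv,s=blob(d["img"],c,g,18);print(c,n,uv.round(1),s,ray(d,uv,.093).round(4))
t=T["img"][255:325,185:325];cv2.imwrite("pics/c1.png",cv2.resize(t,None,fx=5,fy=5,interpolation=cv2.INTER_CUBIC))
E
```

```text
orange top [212.9 293.2] [199, 280, 28, 28, 591] [0.4455 0.1617 0.093 ]
orange side [228.6 167.7] [219, 161, 20, 15, 227] [0.4429 0.1589 0.093 ]
black top [294.5 283. ] [282, 270, 26, 27, 504] [ 0.4715 -0.0333  0.093 ]
black side [234.7 214.5] [225, 206, 20, 18, 281] [ 0.4665 -0.0387  0.093 ]
blue top [239.1 236.1] [226, 224, 27, 25, 527] [0.5824 0.1    0.093 ]
blue side [270.  180.2] [261, 173, 19, 16, 226] [0.5794 0.0962 0.093 ]
green top [352.  213.4] [338, 200, 28, 27, 571] [ 0.6378 -0.1697  0.093 ]
green side [292.4 249.7] [282, 240, 22, 20, 323] [ 0.6349 -0.1743  0.093 ]
```

View pics/c1.png

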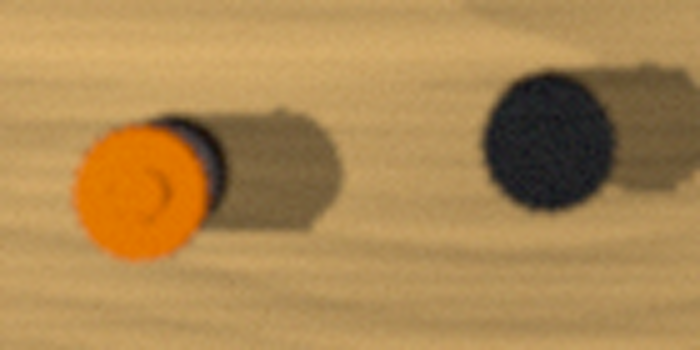

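Both cameras agree to within about 5 mm: orange (0.445,0.161), black (0.470,-0.035), blue (0.582,0.099). The spacing and reach are plausible. I'll shut the fingers and take an arc around the base, because the straight line would pass inside minimum reach.

```bash
python3 -m crank '[[0,1,-0.67,0,0,0,0],[0,1,-0.67,0,0,0,0],[0,1,-0.67,0,0,0,0],[0,1,-0.67,0,0,0,0],[0,1,-0.67,0,0,0,0],[0,1,-0.67,0,0,0,0],[0,1,-0.67,0,0,0,0],[0,1,-0.67,0,0,0,0],[0,1,-0.67,0,0,0,0],[0,1,-0.67,0,0,0,0],[0,1,-0.67,0,0,0,0],[0,1,-0.67,0,0,0,0]]'
cat >> h.py <<'E'
def delta(tgt):
    from station import telemetry
    s=telemetry.get_state();R=np.array(s["orientation"])
    print("t",round(float(s["t"]),2),"pos",np.round(s["position"],4),"zax",R[:,2].round(3),"F",np.round(s["wrist_force"],2),"q",np.round(s["q"],2),"units",(R.T@(np.array(tgt)-s["position"])/.04).round(3))
E
python3 -c "
from h import *;delta([.445,.161,.17])"
```

```text
t: 1.6
position: [0.5616, -0.2002, 0.2053]
orientation: [[0.958, 0.286, -0.0], [0.286, -0.958, 0.0], [-0.0, -0.0, -1.0]]
wrist_force: [-0.0, -1.5, 0.5]
opening: 0.0007
t 1.6 pos [ 0.5616 -0.2002  0.2053] zax [-0.  0. -1.] F [-0.03 -1.55  0.5 ] q [ 0.39  0.31 -0.19  1.78  0.07  1.06 -1.11] units [-0.216 -9.487  0.885]
```

```bash
python3 -m crank '[[0,0,-0.95,0,0,0,0],[0,0,-0.95,0,0,0,0],[0,0,-0.95,0,0,0,0],[0,0,-0.95,0,0,0,0],[0,0,-0.95,0,0,0,0],[0,0,-0.95,0,0,0,0],[0,0,-0.95,0,0,0,0],[0,0,-0.95,0,0,0,0],[0,0,-0.95,0.3,0,0,0],[0,-0.2,-0.94,0.6,0,0,0],[0,0,0,0,0,0,0],[0,0,0,0,0,0,0]]'
python3 - <<'E'
from h import *;from station import cams
delta([.445,.161,.12])
d=cams.get_image("wrist");cv2.imwrite("pics/w1.png",d["img"]);print(d["mtx"],d["T_tool_cam"])
E
```

```text
t: 3.1
position: [0.4451, 0.1596, 0.1696]
orientation: [[0.958, 0.286, -0.0], [0.286, -0.958, -0.0], [-0.0, 0.0, -1.0]]
wrist_force: [-0.1, -0.6, 0.3]
opening: 0.0005
t 3.1 pos [0.4451 0.1596 0.1696] zax [-0. -0. -1.] F [-0.08 -0.56  0.3 ] q [-0.06  0.17 -0.46  2.06  0.09  0.93 -1.85] units [ 0.008 -0.035  1.24 ]
[[337.00770548   0.         278.54662728]
 [  0.         337.00770548 209.08350812]
 [  0.           0.           1.        ]] [[ 4.33985068e-04 -9.69476218e-01 -2.45184982e-01  7.06533912e-02]
 [ 9.99999355e-01  6.77997563e-04 -9.10813229e-04  5.81366554e-04]
 [ 1.04924658e-03 -2.45184428e-01  9.69475887e-01 -1.78868390e-01]
 [ 0.00000000e+00  0.00000000e+00  0.00000000e+00  1.00000000e+00]]
```

View pics/w1.png

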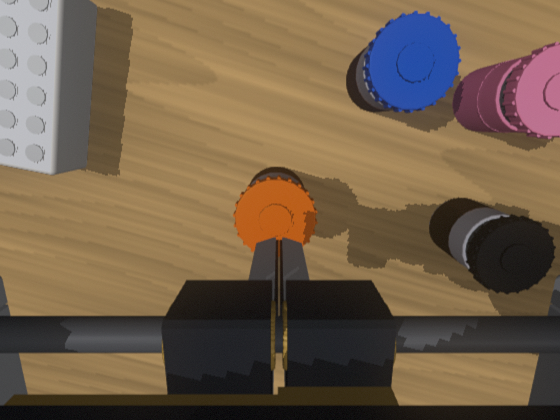

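The wrist view puts the orange pad at about (276,219), just ahead of the fingertips, with the blue pad at (416,62) and the black at (520,258). I'll turn these into positions as a third check.

```bash
cat >> h.py <<'E'
def wray(d,s,uv,z):
    R=np.array(s["orientation"]);T=d["T_tool_cam"];v=R@T[:3,:3]@np.linalg.solve(d["mtx"],[*uv,1]);o=R@T[:3,3]+s["position"];return o+v*(z-o[2])/v[2]
E
python3 - <<'E'
from h import *;from station import cams,telemetry
s=telemetry.get_state();d=cams.get_image("wrist")
for n,uv in(("orange",(276,219)),("black",(520,258)),("blue",(416,62))): print(n,wray(d,s,uv,.097).round(4))
E
```

```text
orange [0.4441 0.1606 0.097 ]
black [ 0.4687 -0.0354  0.097 ]
blue [0.5803 0.0996 0.097 ]
```

All three cameras agree to within about 2 mm. I'll descend to just above the pad, then press slowly.

```bash
python3 -m crank '[[0,0,0,0.6,0,0,0],[0,0,0,0.6,0,0,0],[0,0,0,0.38,0,0,0],[0,0,0,0.1,0,0,0],[0,0,0,0.05,0,0,0],[0,0,0,0.05,0,0,0],[0,0,0,0.05,0,0,0],[0,0,0,0,0,0,0],[0,0,0,0,0,0,0]]'
python3 -c "
from h import *;delta([.445,.161,.085])"
```

```text
t: 4.32
position: [0.4452, 0.1601, 0.0966]
orientation: [[0.958, 0.286, 0.001], [0.286, -0.958, 0.0], [0.001, -0.0, -1.0]]
wrist_force: [2.0, -0.6, 3.5]
opening: 0.0003
t 4.33 pos [0.4452 0.1601 0.0966] zax [ 0.001  0.    -1.   ] F [ 2.02 -0.6   3.5 ] q [-0.09  0.27 -0.44  2.13  0.16  0.77 -1.92] units [ 0.002 -0.022  0.289]
```

```bash
python3 -m crank '[[0,0,0,0.05,0,0,0],[0,0,0,0.05,0,0,0],[0,0,0,0.05,0,0,0],[0,0,0,0.05,0,0,0],[0,0,0,0.04,0,0,0],[0,0,0,0.03,0,0,0],[0,0,0,0,0,0,0],[0,0,0,0,0,0,0],[0,0,0,0,0,0,0]]'
python3 -c "
from h import *;delta([.445,.161,.084])"
```

```text
t: 5.45
position: [0.4452, 0.1601, 0.0857]
orientation: [[0.958, 0.286, 0.001], [0.286, -0.958, 0.0], [0.001, -0.0, -1.0]]
wrist_force: [2.2, -0.2, 6.7]
opening: 0.0002
t 5.45 pos [0.4452 0.1601 0.0857] zax [ 0.001  0.    -1.   ] F [ 2.18 -0.2   6.75] q [-0.1   0.29 -0.44  2.14  0.18  0.75 -1.93] units [ 0.002 -0.023  0.043]
```

The force rose to 6.7 N at z = 0.0857, so the orange lid is home. I'll lift and go over to black.

```bash
python3 -m crank '[[0,0,0,-0.2,0,0,0],[0,0,0,-0.6,0,0,0],[0,0,0,-0.8,0,0,0],[0,-0.14,0.8,-0.4,0,0,0],[0,-0.14,0.81,0,0,0,0],[0,-0.14,0.81,0,0,0,0],[0,-0.14,0.81,0,0,0,0],[0,-0.13,0.81,0,0,0,0],[0,-0.13,0.8,0,0,0,0],[0,0,0,0,0,0,0],[0,0,0,0,0,0,0]]'
python3 - <<'E'
from h import *;from station import cams
delta([.469,-.035,.105])
d=cams.get_image("side");cv2.imwrite("pics/s1.png",cv2.resize(d["img"][140:280,190:330],None,fx=4,fy=4))
d=cams.get_image("wrist");cv2.imwrite("pics/w2.png",d["img"])
E
```

```text
t: 6.82
position: [0.4683, -0.0343, 0.1654]
orientation: [[0.958, 0.286, -0.001], [0.286, -0.958, 0.0], [-0.001, -0.001, -1.0]]
wrist_force: [-0.1, 0.5, -0.3]
opening: 0.0
t 6.83 pos [ 0.4683 -0.0343  0.1654] zax [-0.001  0.    -1.   ] F [-0.11  0.54 -0.31] q [ 0.22  0.15 -0.31  2.08  0.06  0.92 -1.4 ] units [0.013 0.023 1.511]
```

View pics/s1.png

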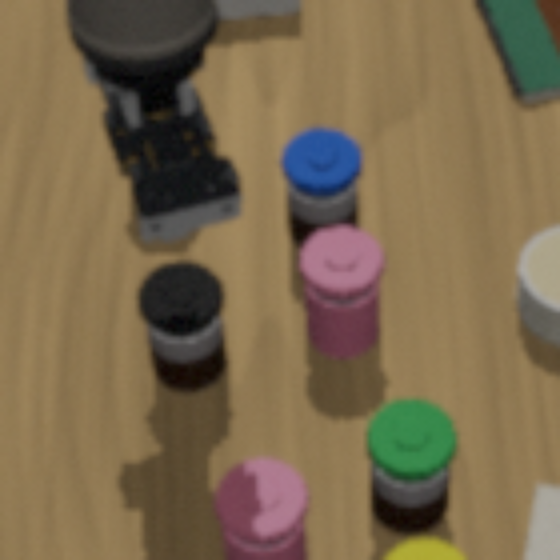

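View pics/w2.png

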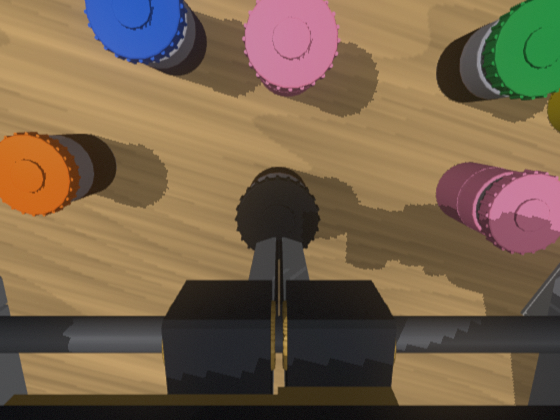

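The side view has orange hidden behind the arm. The wrist view shows the orange pad at (32,178), black centred at (277,218), blue at about (136,5). The orange pad's parallax should tell me its height.

Run:
```python
from h import *;from station import cams,telemetry
s=telemetry.get_state();d=cams.get_image("wrist")
for z in(.086,.098): print(z,wray(d,s,(32,178),z).round(4))
print(wray(d,s,(136,5),.098).round(4),wray(d,s,(277,215),.098).round(4))
```

```text
0.086 [0.4425 0.1571 0.086 ]
0.098 [0.4469 0.1491 0.098 ]
[0.5816 0.097  0.098 ] [ 0.4718 -0.0321  0.098 ]
```

The parallax fits the home height (0.086). On to black, with the same press. The arm yields about 2 mm under load, so I command slightly deeper.

```bash
python3 -m crank '[[0,0.01,0.01,0.6,0,0,0],[0,0,0,0.6,0,0,0],[0,0,0,0.3,0,0,0],[0,0,0,0.08,0,0,0],[0,0,0,0.05,0,0,0],[0,0,0,0.05,0,0,0],[0,0,0,0.05,0,0,0],[0,0,0,0,0,0,0],[0,0,0,0,0,0,0]]'
python3 -c "
from h import *;delta([.469,-.035,.0835])"
```

```text
t: 8.1
position: [0.4694, -0.0352, 0.0964]
orientation: [[0.958, 0.286, 0.0], [0.286, -0.958, 0.0], [0.0, 0.0, -1.0]]
wrist_force: [1.4, 0.5, 1.2]
opening: 0.0007
t 8.1 pos [ 0.4694 -0.0352  0.0964] zax [ 0.  0. -1.] F [1.38 0.49 1.19] q [ 0.2   0.25 -0.3   2.14  0.11  0.76 -1.45] units [-0.008 -0.008  0.324]
```

```bash
python3 -m crank '[[0,0,0,0.05,0,0,0],[0,0,0,0.05,0,0,0],[0,0,0,0.05,0,0,0],[0,0,0,0.05,0,0,0],[0,0,0,0.04,0,0,0],[0,0,0,0.03,0,0,0],[0,0,0,0,0,0,0],[0,0,0,0,0,0,0],[0,0,0,0,0,0,0]]'
python3 -c "
from h import *;delta([.469,-.035,.0835])"
```

```text
t: 9.22
position: [0.4694, -0.0352, 0.0856]
orientation: [[0.958, 0.286, 0.0], [0.286, -0.958, 0.0], [0.0, 0.0, -1.0]]
wrist_force: [-0.1, 0.3, 7.8]
opening: 0.0003
t 9.22 pos [ 0.4694 -0.0352  0.0856] zax [ 0.  0. -1.] F [-0.14  0.32  7.82] q [ 0.2   0.27 -0.3   2.15  0.12  0.74 -1.45] units [-0.009 -0.007  0.054]
```

Black is home (7.8 N at 0.0856). Lift and go to blue.

```bash
python3 -m crank '[[0,0,0,-0.2,0,0,0],[0,0,0,-0.6,0,0,0],[0,0,0,-0.8,0,0,0],[0,0.73,-0.48,-0.4,0,0,0],[0,0.73,-0.48,0,0,0,0],[0,0.73,-0.48,0,0,0,0],[0,0.72,-0.48,0,0,0,0],[0,0.72,-0.49,0,0,0,0],[0,0,0,0,0,0,0],[0,0,0,0,0,0,0]]'
python3 - <<'E'
from h import *;from station import cams
delta([.581,.099,.105])
a=cams.get_image("side")["img"][140:280,190:330];b=cams.get_image("wrist")["img"]
cv2.imwrite("pics/s2.png",np.hstack([cv2.resize(a,(420,420)),b[:,180:]]))
E
```

```text
t: 10.48
position: [0.5801, 0.0981, 0.1653]
orientation: [[0.958, 0.286, -0.001], [0.286, -0.958, -0.0], [-0.001, 0.0, -1.0]]
wrist_force: [-0.6, 0.0, 0.2]
opening: 0.0007
t 10.47 pos [0.5801 0.0981 0.1653] zax [-0.001 -0.    -1.   ] F [-0.57  0.02  0.21] q [ 0.01  0.35 -0.35  1.83  0.14  0.99 -1.68] units [ 0.029 -0.016  1.506]
```

View pics/s2.png

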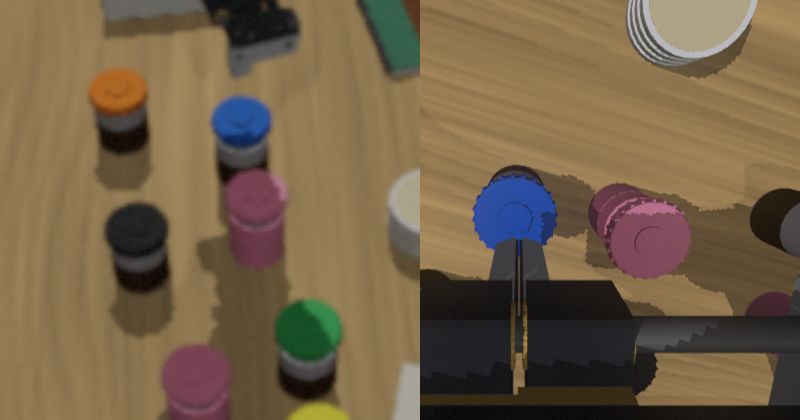

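Orange and black are seated with a shorter band than green and blue, and the jars stand upright. The blue pad is centred ahead of the tips at about (275,218) in the full wrist frame. Descending.

```bash
python3 -m crank '[[0,0.02,-0.01,0.6,0,0,0],[0,0,0,0.6,0,0,0],[0,0,0,0.3,0,0,0],[0,0,0,0.08,0,0,0],[0,0,0,0.05,0,0,0],[0,0,0,0.05,0,0,0],[0,0,0,0.05,0,0,0],[0,0,0,0,0,0,0],[0,0,0,0,0,0,0]]'
python3 -c "
from h import *;delta([.581,.099,.0835])"
```

```text
t: 11.7
position: [0.5818, 0.0994, 0.0966]
orientation: [[0.958, 0.286, 0.001], [0.286, -0.958, 0.0], [0.001, 0.0, -1.0]]
wrist_force: [0.4, 0.3, 2.7]
opening: 0.0002
t 11.7 pos [0.5818 0.0994 0.0966] zax [ 0.001  0.    -1.   ] F [0.38 0.34 2.72] q [-0.01  0.43 -0.34  1.88  0.18  0.86 -1.72] units [-0.022  0.003  0.327]
```

```bash
python3 -m crank '[[0,0,0,0.05,0,0,0],[0,0,0,0.05,0,0,0],[0,0,0,0.05,0,0,0],[0,0,0,0.05,0,0,0],[0,0,0,0.04,0,0,0],[0,0,0,0.03,0,0,0],[0,0,0,0,0,0,0],[0,0,0,0,0,0,0],[0,0,0,0,0,0,0]]'
python3 -c "
from h import *;delta([.581,.099,.0835])"
```

```text
t: 12.82
position: [0.5818, 0.0993, 0.0857]
orientation: [[0.958, 0.286, 0.001], [0.286, -0.958, 0.0], [0.001, 0.0, -1.0]]
wrist_force: [2.2, 0.2, 7.9]
opening: 0.0003
t 12.82 pos [0.5818 0.0993 0.0857] zax [ 0.001  0.    -1.   ] F [2.16 0.2  7.94] q [-0.01  0.44 -0.34  1.89  0.19  0.84 -1.73] units [-0.021  0.003  0.056]
```

Blue is home (7.9 N at 0.0857). Lift clear and check.

```bash
python3 -m crank '[[0,0,0,-0.2,0,0,0],[0,0,0,-0.6,0,0,0],[0,0,0,-0.8,0,0,0],[0,0,0,-0.8,0,0,0],[0,0,-0.6,-0.6,0,0,0],[0,0,-0.8,0,0,0,0],[0,0,-0.8,0,0,0,0],[0,0,-0.8,0,0,0,0],[0,0,-0.4,0,0,0,0],[0,0,0,0,0,0,0],[0,0,0,0,0,0,0]]'
python3 - <<'E'
from h import *;from station import cams
delta([.581,.099,.105])
a=cams.get_image("side");cv2.imwrite("pics/s3.png",cv2.resize(a["img"][100:370,180:360],None,fx=2.2,fy=2.2,interpolation=cv2.INTER_CUBIC))
G={"orange":(230,168),"black":(236,214),"blue":(270,181),"green":(292,249)}
for c,g in G.items():
    uv,s=blob(a["img"],c,g,18);print(c,uv.round(1),s,ray(a,uv,.081).round(4),ray(a,uv,.093).round(4))
E
```

```text
t: 14.2
position: [0.543, 0.2282, 0.2054]
orientation: [[0.959, 0.284, -0.0], [0.284, -0.959, -0.001], [-0.0, 0.001, -1.0]]
wrist_force: [0.1, 0.1, -0.6]
opening: 0.0006
t 14.2 pos [0.543  0.2282 0.2054] zax [-0.    -0.001 -1.   ] F [ 0.07  0.07 -0.55] q [-0.17  0.32 -0.42  1.78  0.14  1.07 -1.92] units [-0.008  3.366  2.511]
orange [228.9 170.1] [220, 163, 19, 15, 231] [0.4425 0.1592 0.081 ] [0.4439 0.1479 0.093 ]
black [235.2 216.8] [226, 208, 20, 18, 285] [ 0.4669 -0.0387  0.081 ] [ 0.468  -0.0477  0.093 ]
blue [270.2 182.6] [262, 175, 18, 16, 225] [0.5795 0.0966 0.081 ] [0.5794 0.086  0.093 ]
green [292.3 249.8] [282, 240, 22, 20, 326] [ 0.6353 -0.1669  0.081 ] [ 0.6345 -0.1745  0.093 ]
```

View pics/s3.png

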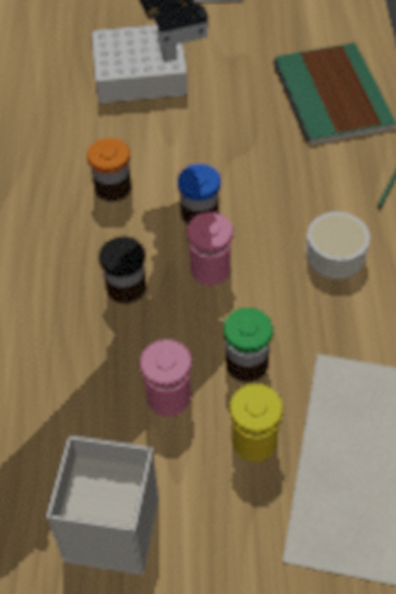

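All four jars stand where they were. The orange, black and blue lids match their starting xy only at the 12 mm lower height, the green lid is unchanged, and the bystanders are in place. Handing in.

```bash
python3 -c "
from station import order;print(order.finish_job())"
```

```text
the job is handed in; nothing more can be done
None
```

I pressed the orange, black and blue lids home in that order with the shut fingertips, and handed the job in at about 14 s of the 48 s allowed. `order.finish_job()` reports no verdict.

- **Presses:** each press ended at TCP height 0.0856–0.0857 m, against 0.086 m expected for a lid fully home. The force readings after each press settled at 6.7, 7.8 and 7.9 N, above the 4 N sliding friction and under the 20 N limit.
- **Last side view:** the three lids fit their starting positions within about 1 mm only if they sit 12 mm lower. The green lid had not moved and all jars stood upright. The tube rack, dish stack and canister looked in place by eye; I did not measure them.
- **Disagreements:** the side camera placed lids about 3–7 mm from where the top camera did, mostly in y. The wrist camera was within about 2 mm of the top one, so I aimed by those two. A wrist-camera height check on orange after its press was about 4 mm off in position, but fitted home much better than raised.

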